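Seal the bench sharps tub

ROBOT

A 7-joint arm with a two-finger parallel gripper is mounted at the origin on a cart in front of the work surface, level with it; the furniture and walls round the work are solid. World frame = base frame: x ahead of the robot, y to its left, z up, the work surface at z = 0. Lengths are in m, angles in rad, forces in N, time in s.
With the tool pointing down it reaches from about 0.425 to 0.925 m from the base axis. Payload 6.8 kg.
Tool frame: the origin (TCP) lies between the finger pads, 19 mm behind the fingertips; this is the grasp point; z points along the fingers, y is the line along which they close (so a half turn about z gives the same grasp; the last joint's range is limited). The gripper opens to 85 mm and grips with 20 to 120 N. Pads are 22 mm wide; open, the fingers measure 114 mm over their backs; the gripper's body (76 mm by 85 mm) begins 54 mm behind the grasp point. The pads swing forward as they close: fully open they stand 13 mm farther back than shut.
Start: joints at [1.205, 0.477, 0.022, 1.555, -0.011, 1.109, -0.083], TCP at [0.172, -0.653, 0.25] pointing down, gripper open.
Joint ranges: [-2.96, 2.96], [-0.34, 2.1], [-1.41, 1.46], [0.24, 2.44], [-1.37, 4.51], [0.17, 1.92], [-2.96, 2.96]. Speed limits (rad/s): [2.39, 2.39, 3.14, 3.14, 3.14, 3.14, 3.14].

INTERFACE

Orientations are given as a rotation vector (axis times angle).
In Python, from bench import r, eyes gives the robot as it stands (r), with the cameras (eyes).
- The arm moves only by the shell command python3 drive.py 'ROWS' [OPENING] [FORCE]. ROWS is one flat JSON list of numbers that holds 1 to 5 rows one after another, with no inner brackets; each row has 6 numbers: dx, dy, dz in m, then a rotation vector rx, ry, rz in rad; each row is the pose to reach, as a shift and turn from the pose commanded when the command began, along the tool's axes at that moment; what a row does not reach only later rows make up. A row lasts 1/10 s, in which the tool goes at most 0.05 m and 0.15 rad, less where a joint would pass 70% of its speed; a pose out of reach is approached as far as the arm can. OPENING is the finger opening in m, set as the command begins (- or left out keeps the last). The fingers move at their own pace and stop on an object; FORCE is the grip in N (left out, the last holds). Time passes only in rows, so rows that do not move let the fingers close. It prints the time, the measured TCP pose, the force, the opening and the grip force at its end. Input that does not fit is refused with a message, and nothing moves.
- r.get_obs(): the state, without advancing time (a new reading comes with each control period).
- eyes.grab_frame(name): name is "scene" or "top" or "wrist"; returns (picture, depth): 400x640x3 uint8, blue, green, red; 400x640 float32, m along the optical axis (not along the pixel's ray), 0 where there is no reading.
- eyes.camera_info(name): a dict with "camera_matrix" (3x3 intrinsics, pixels), "R" (3x3) and "t" (3): a world point X has camera coordinates R X + t. Camera axes: x right, y down, z forward; pixel columns grow to the right and rows downward; lengths in m; the calibration is good to about 2 mm. A picture is of the moment at which its call begins: read the wrist's pose just before it. camera_info takes no time and is no camera call; for the wrist camera it gives the pose at the moment of the call.
- r.hand_in(): hands the job in; it is judged then, once.
The state is a dict: "clock": time; "joints": joint angles; "qvel": joint speeds; "tau": joint torques, N m; "tcp_pos": TCP position; "orientation": TCP orientation; "contact_force": force on the tool from outside, world axes, zero at the start; "moment": the same for the moment, N m; "grip_width": finger opening in m; "gripper_force": force on a finger pad.
Only numpy, scipy, OpenCV 4.12 (cv2) and the standard library are available. Lean on these libraries where they do the work, as an engineer would, in place of code of your own. Each camera call takes 0.05 s, during which the arm holds its last target. There are 200 camera calls.

TASK

The small open sharps tub is going away: first put the two used finger-prick lancets lying on the bench into it, then set its lid squarely on and press it down until both side clips give way and snap over the lid's edge. After the snap keep pressing: finish with the gripper still on the lid, holding it fully home on the rim with a good kilogram of push, so that I can tape it shut. Leave the other things on the bench where they are.

Things in the scene. Friction and masses are not known exactly. Their poses are not given: they have to be found in the camera images.
- tub: grey open sharps tub, fixed to the bench in a black holder. Tapered rounded rectangle: outside at the rim 126 (its x) x 90 mm (its y); inside 116 x 80 mm at the mouth, 106 x 70 at the floor, which is 9 mm above the bench. Origin: centre of its underside, on the bench; z up. A 28 mm wide upright spring clip stands in the middle of each long side (y = +/-49 mm), its barbed head 16 mm above the rim
- tub_mouth (a point): centre of the tub's mouth, in the plane of the rim, 95 mm above the bench; axes as the tub's
- clip_left (a joint): spring clip on the tub's +y side, rad: 0 = upright (also when snapped over a seated lid); grows as its head is pushed outward, about 0.05 as the lid passes. The lid's edge meets both sloped heads 10 mm above its seat; pushing it past takes about 8 to 14 N in all, peaking about 7 mm above the seat; then the push suddenly falls off until the lid lands on the rim
- clip_right (a joint): the same clip on the tub's -y side
- lid: white lid, 90 g, lying right way up. Flange plate 128 (x) x 92 (y) x 3 mm, underside 12 mm up; below it a tapered plug, 113 x 77 mm at the plate, 105 x 69 at its foot. On a raised panel (top 19 mm up) stands a grip bar 60 mm long (x), 14 mm thick (y), top 52 mm up. Origin: centre of the plug's underside, 83 mm above the bench when fully home. Either way round fits
- lid_grip (a point): middle of the lid's grip bar, 41 mm above the lid's origin: a good height for the tool point (tips 19 mm lower clear the panel by 3 mm)
- lancet_1: used finger-prick lancet, plastic, 40 mm long (its x): grey body 26 mm long, 15 mm wide, 12 mm high with a thin white nose at +x and a small white button at -x; lying on the bench, 12 g. Origin: centre of its underside
- lancet_2: second lancet, same as the first
- label_tape: roll of tan label tape, 96 mm across, 25 mm high, lying flat; bystander. Origin: centre of its underside
- slide_pack: flat pack of microscope slides, 66 x 94 x 22 mm; bystander. Origin: centre of its underside
- dish_1: small round culture dish, 59 mm across, 16 mm high; bystander. Origin: centre of its underside
- sample_cup_1: lidded sample cup, 60 mm across, 62 mm high; bystander. Origin: centre of its underside

How it is judged:
By the outcome, as a careful person would: the job done as asked, in the order asked, and still so for the second after the job is handed in, while the arm keeps its last pose, push and grip.
It also fails if it takes over 72 s, if anything falls off the work surface, if the arm or the gripper's body presses on something with over 40 N, if the wrist force passes 120 N, or if a joint passes its speed limit or range.

## Working session

There is one attempt and no reset: what is moved stays moved. The work goes in short steps, Python scripts to look and compute and a shell command to move; the robot and the scene stay as the last step left them, time stands still between calls to the robot, and variables do not carry over. Pictures are saved under pics/ and viewed, at most 10 in all, crops included, and the job is handed in when it is done.

```bash
ls; mkdir -p pics; python3 - <<'E'
from bench import r, eyes
import cv2,numpy as np
o=r.get_obs();print(o)
for n in("scene","top"):
    p,d=eyes.grab_frame(n);cv2.imwrite(f"pics/{n}0.png",p);np.save(f"pics/{n}0.npy",d);c=eyes.camera_info(n);print(n,c)
E
```

```text
bench.py
drive.py
pics
{'clock': 0.0, 'joints': array([ 1.20489237,  0.47780912,  0.02231925,  1.55646927, -0.01147797,
        1.10931191, -0.0830765 ]), 'qvel': array([-0.00035127, -0.00223719, -0.0002035 , -0.00128112,  0.00194519,
       -0.00011768,  0.00111792]), 'tau': array([ 1.43109742e-05, -5.96446967e+01,  1.60806444e+00, -2.81193674e+01,
        1.25107021e-02,  9.48536064e-03, -1.00487844e-05]), 'tcp_pos': array([ 0.17194363, -0.65214138,  0.24901174]), 'orientation': array([-3.11370040e+00, -4.03715464e-01,  6.09692785e-04]), 'contact_force': array([-0.39738774,  0.74666814, -0.10896704]), 'moment': array([ 0.02738242, -0.00711973,  0.03172648]), 'gripper_force': 0.0, 'grip_width': 0.08543609494276519}
scene {'camera_matrix': array([[412.68094596,   0.        , 308.11755413],
       [  0.        , 412.68094596, 206.19800883],
       [  0.        ,   0.        ,   1.        ]]), 'R': array([[-0.6273834 , -0.77853158, -0.01669289],
       [-0.47313897,  0.39813207, -0.78589463],
       [ 0.61848976, -0.48515918, -0.61813508]]), 't': array([0.30383077, 0.32834724, 0.91291808])}
top {'camera_matrix': array([[484.78830619,   0.        , 326.13093326],
       [  0.        , 484.78830619, 197.38200672],
       [  0.        ,   0.        ,   1.        ]]), 'R': array([[ 0.01700308, -0.99981487,  0.00900645],
       [-0.9835395 , -0.01834559, -0.17975956],
       [ 0.17989151, -0.00580174, -0.98366935]]), 't': array([-0.0602828 ,  0.53373001,  1.43941637])}
```

View pics/top0.png

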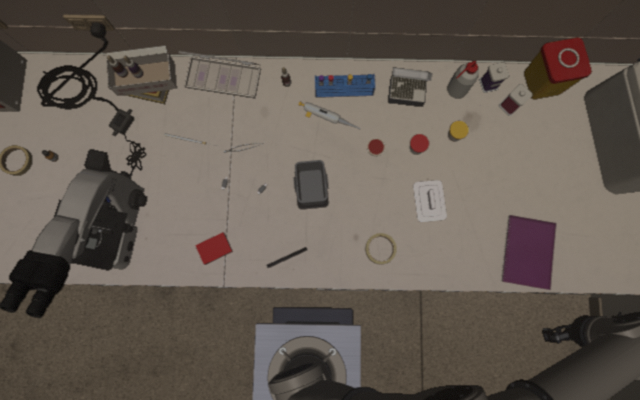

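View pics/scene0.png

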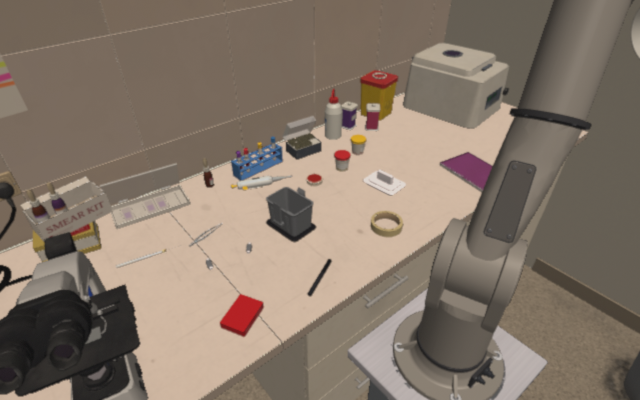

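Top view: tub about (312,184), lid (430,200), lancets (225,183) and (263,188). Scene view: tub (290,212), lid (385,182), lancets (210,265) and (249,248).

```bash
cat > h.py <<'E'
from bench import r, eyes
import cv2,numpy as np
from scipy.spatial.transform import Rotation as Ro
def cloud(d,c):
    K=c["camera_matrix"];v,u=np.indices(d.shape)
    P=np.stack([(u-K[0,2])/K[0,0]*d,(v-K[1,2])/K[1,1]*d,d],-1)
    return (P-c["t"])@c["R"]
def snap(n,name):
    c=eyes.camera_info(n);p,d=eyes.grab_frame(n);cv2.imwrite(f"pics/{name}.png",p);np.savez(f"pics/{name}.npz",p=p,d=d,**c)
    return p,cloud(d,c),d>0
def rect(X,m):
    """min-area rectangle of world xy points under mask"""
    (cx,cy),(w,h),a=cv2.minAreaRect(X[m][:,:2].astype(np.float32)*1000)
    if w<h:w,h,a=h,w,a+90
    return np.round([cx,cy,w,h,(a+90)%180-90],1)
def tool(dw):
    """world shift -> tool axes (of measured pose)"""
    return Ro.from_rotvec(r.get_obs()["orientation"]).inv().apply(dw)
def goto(p,yaw):
    """shift along current tool axes and turn, to TCP p, tool down, tool y line at world angle yaw(deg)"""
    o=r.get_obs();R=Ro.from_rotvec(o["orientation"]);best=None
    for k in(0,180):
        a=np.radians(yaw+k);y=np.array([np.cos(a),np.sin(a),0]);z=np.array([0,0,-1.]);x=np.cross(y,z)
        w=(R.inv()*Ro.from_matrix(np.c_[x,y,z])).as_rotvec()
        print("yaw+",k,"shift",np.round(R.inv().apply(np.array(p)-o["tcp_pos"]),4),"turn",np.round(w,3),"j7",np.round(o["joints"][6],2))
E
python3 - <<'E'
from h import *
for n in("top","scene"):
    d=np.load(f"pics/{n}0.npy");c=eyes.camera_info(n);X=cloud(d,c)
    pts=dict(tub=(312,184),lid=(430,200),l1=(225,183),l2=(263,188),tape=(380,249),pack=(214,248)) if n=="top" else dict(tub=(290,212),lid=(385,178),l1=(210,265),l2=(249,248))
    for k,(u,v) in pts.items():
        w=12 if k in("tub","lid") else 6
        Y=X[v-2*w:v+2*w+1,u-2*w:u+2*w+1];m=(Y[...,2]>0.006)&(Y[...,2]<.2)
        print(n,k,np.round(X[v,u],3),rect(Y,m) if m.sum()>5 else m.sum(),"zmax",np.round(Y[...,2][m].max() if m.any() else 0,3), np.median(Y[...,2].ravel()).round(4))
c=eyes.camera_info("wrist");o=r.get_obs();R=Ro.from_rotvec(o["orientation"])
print("wristcam centre in tool",R.inv().apply(-c["R"].T@c["t"]-o["tcp_pos"]),"axis",R.inv().apply(c["R"][2]),"img right",R.inv().apply(c["R"][0]),c["camera_matrix"][0])
goto([.6,-.18,.3],0)
E
```

```text
top tub [ 0.585 -0.005  0.004] [581.5  -1.3 154.1 152.4 -83.4] zmax 0.116 0.0075
top lid [ 0.533 -0.371  0.044] [ 540.8 -381.1  154.4  150.3    1.1] zmax 0.063 0.0067
top l1 [0.581 0.269 0.013] [585.7 271.6  77.3  75.   -3.7] zmax 0.018 0.0004
top l2 [0.566 0.148 0.019] [572.4 147.7  79.   71.6  85. ] zmax 0.019 0.0002
top tape [ 0.383 -0.221  0.001] [ 382.3 -219.6   76.4   75.1  -89.5] zmax 0.031 0.0013
top pack [0.376 0.289 0.025] [376.9 290.4  77.1  75.2 -88.1] zmax 0.032 0.0208
scene tub [ 0.615 -0.032  0.008] [568.8  -1.6 134.8 105.6  12.6] zmax 0.111 0.0451
scene lid [ 0.525 -0.367  0.037] [ 531.8 -375.2  129.2   96.     7.5] zmax 0.053 -0.0009
scene l1 [0.567 0.276 0.013] [578.5 273.1  38.1  15.1 -15.6] zmax 0.013 -0.0008
scene l2 [0.557 0.157 0.011] [561.9 156.1  35.4  14.1 -33.7] zmax 0.012 -0.0011
wristcam centre in tool [ 7.84210278e-02  1.02791336e-05 -1.23147092e-01] axis [-3.05455584e-01 -1.28742153e-04  9.52206317e-01] img right [7.94578316e-04 9.99999608e-01 3.90094541e-04] [360.12824762   0.         323.62613968]
yaw+ 0 shift [ 0.5343 -0.3476 -0.0504] turn [-1.000e-03 -1.000e-03 -1.313e+00] j7 -0.08
yaw+ 180 shift [ 0.5343 -0.3476 -0.0504] turn [-1.000e-03  2.000e-03  1.829e+00] j7 -0.08
```

```bash
python3 -c "
from h import *
goto([.50,-.36,.30],-40)"
python3 drive.py '[0.2,-0.1,-0.05,0,0,-0.35,0.2,-0.1,-0.05,0,0,-0.35,0.2,-0.1,-0.05,0,0,-0.35,0.2,-0.1,-0.05,0,0,-0.35,0.2,-0.1,-0.05,0,0,-0.35]' - ; python3 -c "
from h import *
goto([.50,-.36,.30],-40)"
```

```text
clock: 0.6
tcp_pos: [0.3438, -0.5016, 0.3007]
orientation: [-2.995, -0.947, -0.003]
contact_force: [1.0, -0.8, -0.3]
grip_width: 0.0852
gripper_force: 0.0
yaw+ 0 shift [ 0.2092 -0.026   0.0011] turn [ 0.001 -0.002 -0.26 ] j7 -0.13
yaw+ 180 shift [ 0.2092 -0.026   0.0011] turn [-3.000e-03 -1.000e-03  2.882e+00] j7 -0.13
```

```bash
python3 drive.py '[0.21,-0.025,0,0,0,-0.26,0.21,-0.025,0,0,0,-0.26,0.21,-0.025,0,0,0,-0.26,0.21,-0.025,0,0,0,-0.26,0.21,-0.025,0,0,0,-0.26]' ; python3 -c "
from h import *
snap('wrist','w1')
goto([.54,-.02,.32],0);goto([.55,.18,.32],20)"
```

```text
clock: 1.1
tcp_pos: [0.5031, -0.3579, 0.2998]
orientation: [-2.842, -1.333, -0.005]
contact_force: [-0.6, -0.1, -0.1]
grip_width: 0.0856
gripper_force: 0.0
yaw+ 0 shift [ 0.2845 -0.188  -0.0194] turn [ 0.    -0.003 -0.694] j7 -0.26
yaw+ 180 shift [ 0.2845 -0.188  -0.0194] turn [-4.000e-03 -1.000e-03  2.447e+00] j7 -0.26
yaw+ 0 shift [ 0.4446 -0.3082 -0.0188] turn [ 1.000e-03 -3.000e-03 -1.043e+00] j7 -0.26
yaw+ 180 shift [ 0.4446 -0.3082 -0.0188] turn [-4.000e-03 -1.000e-03  2.098e+00] j7 -0.26
```

View pics/w1.png

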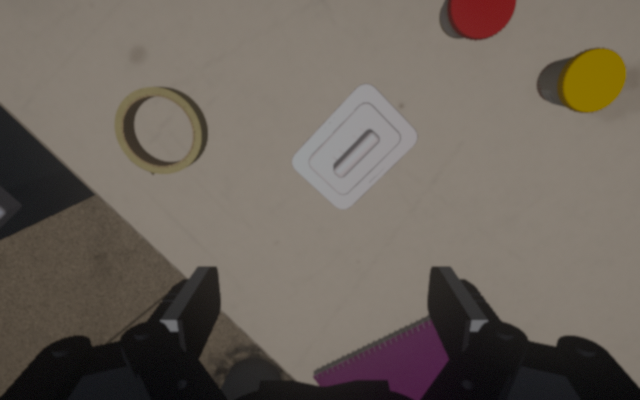

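Lid centred about (355,150), bar from (340,172) to (372,135); dish/cup at upper right, tape left. Move on towards the tub and lancets.

```bash
python3 drive.py '[0.21,-0.14,-0.02,0,0,-0.6,0.21,-0.14,-0.02,0,0,-0.6,0.21,-0.14,-0.02,0,0,-0.6,0.21,-0.14,-0.02,0,0,-0.6,0.21,-0.14,-0.02,0,0,-0.6]' ; python3 - <<'E'
from h import *
f=np.load("pics/w1.npz");X=cloud(f["d"],f);m=np.zeros(f["d"].shape,bool);m[75:215,280:425]=1
z=X[...,2]
for lo,hi in((.008,.08),(.0165,.08),(.04,.08)):
    k=m&(z>lo)&(z<hi);print(k.sum(),rect(X,k),np.median(z[k]))
print(np.median(z[20:80,220:400]))
snap('wrist','w2')
goto([.55,.10,.32],10)
E
```

```text
clock: 1.65
tcp_pos: [0.5259, -0.1169, 0.3197]
orientation: [2.331, 2.106, -0.002]
contact_force: [1.7, -0.7, -0.5]
grip_width: 0.0853
gripper_force: 0.0
8831 [ 534.8 -373.1  128.2   92.3    6.6] 0.01670260455730123
4499 [ 537.6 -370.3  107.3   89.4   12. ] 0.01838748843780217
789 [ 534.8 -372.4   59.2   13.5    6.8] 0.050458329171437215
-0.0008170760873917279
yaw+ 0 shift [0.2075 0.0034 0.0018] turn [ 0.002 -0.004 -0.268] j7 -0.11
yaw+ 180 shift [0.2075 0.0034 0.0018] turn [-0.006 -0.003  2.874] j7 -0.11
```

View pics/w2.png

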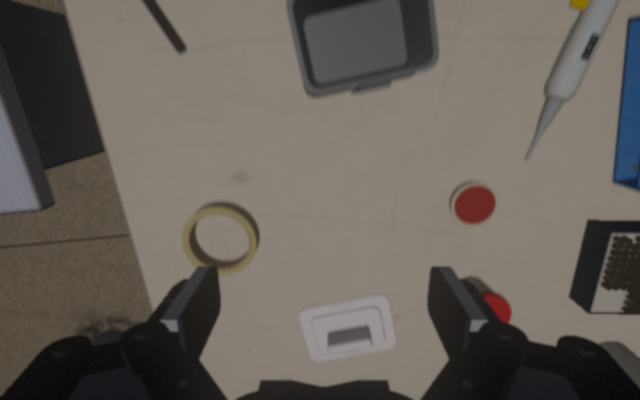

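Second view: tub rim at top (365,40), lid at (348,328), dish (473,203). Continue over to the lancets.

```bash
python3 drive.py '[0.21,0,0,0,0,-0.27,0.21,0,0,0,0,-0.27,0.21,0,0,0,0,-0.27,0.21,0,0,0,0,-0.27,0.21,0,0,0,0,-0.27]' ; python3 - <<'E'
from h import *
f=np.load("pics/w2.npz");X=cloud(f["d"],f);z=X[...,2];m=np.zeros(z.shape,bool);m[285:365,290:405]=1
for lo,hi in((.008,.08),(.04,.08)):
    k=m&(z>lo)&(z<hi);print(k.sum(),rect(X,k),np.median(z[k]))
snap('wrist','w3')
goto([.55,.22,.32],20)
E
```

```text
clock: 2.2
tcp_pos: [0.5477, 0.0973, 0.3199]
orientation: [-2.019, -2.405, -0.003]
contact_force: [0.7, -0.2, 0.3]
grip_width: 0.0852
gripper_force: 0.0
4883 [ 534.8 -373.   128.5   94.4    6.9] 0.01680267138428557
574 [ 534.6 -371.7   59.9   14.9    6.2] 0.04966333152350402
yaw+ 0 shift [ 1.219e-01  2.340e-02 -1.000e-04] turn [ 0.    -0.002 -0.176] j7 -0.27
yaw+ 180 shift [ 1.219e-01  2.340e-02 -1.000e-04] turn [-0.003 -0.     2.965] j7 -0.27
```

View pics/w3.png

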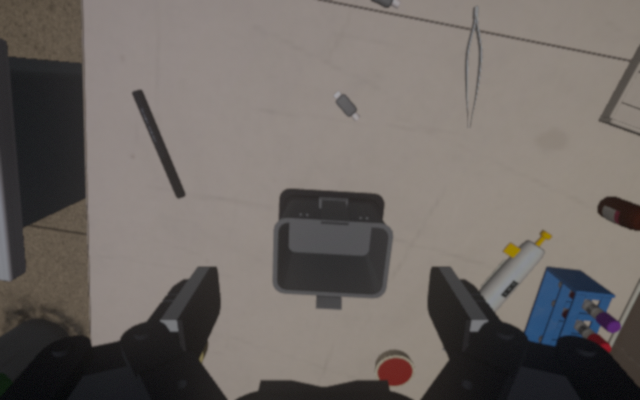

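Tub rim centre about (332,257), clips at (333,203) and (329,301); one lancet at (347,106), other at top edge (385,3).

```bash
python3 drive.py '[0.12,0.02,0,0,0,-0.17,0.12,0.02,0,0,0,-0.17,0.12,0.02,0,0,0,-0.17,0.12,0.02,0,0,0,-0.17]' ; python3 - <<'E'
from h import *
snap('wrist','w4')
def blob(n,box,lo,hi):
    f=np.load(f"pics/{n}.npz");X=cloud(f["d"],f);z=X[...,2];m=np.zeros(z.shape,bool);a,b,c,d=box;m[a:b,c:d]=1
    k=m&(z>lo)&(z<hi);return (k.sum(),rect(X,k),np.median(z[k]).round(4),np.percentile(z[k],95).round(4)) if k.sum()>4 else k.sum()
print("rim",blob("w3",(180,312,262,402),.088,.100));print("clips",blob("w3",(180,312,262,402),.103,.13))
print("l2",blob("w3",(85,130,325,370),.006,.03))
f=np.load("pics/w4.npz");X=cloud(f["d"],f);z=X[...,2]
n,L,s,c=cv2.connectedComponentsWithStats(((z>.0065)&(z<.03)).astype(np.uint8))
for i in range(1,n):
    if 40<s[i,4]<900: print(c[i].round(),s[i,4],rect(X,L==i),np.percentile(z[L==i],[50,95]).round(4))
n,L,s,c=cv2.connectedComponentsWithStats(((z>.088)&(z<.1)).astype(np.uint8))
for i in range(1,n):
    if 300<s[i,4]: print(c[i].round(),s[i,4],rect(X,L==i))
E
```

```text
clock: 2.65
tcp_pos: [0.5478, 0.215, 0.3194]
orientation: [-1.813, -2.564, -0.0]
contact_force: [0.2, 0.2, -0.2]
grip_width: 0.0856
gripper_force: 0.0
rim (np.int64(2075), array([573. ,   2.1, 126.2,  99.5,   6.8]), np.float64(0.0939), np.float64(0.0956))
clips (np.int64(374), array([ 5.734e+02,  4.000e-01,  1.029e+02,  2.740e+01, -8.330e+01]), np.float64(0.1073), np.float64(0.1107))
l2 (np.int64(372), array([565. , 156.2,  39.7,  15.3, -37.8]), np.float64(0.0103), np.float64(0.0121))
[538.  30.] 304 [725.2 419.6  76.5   6.6  79. ] [0.0073 0.0085]
[496.  89.] 60 [711.5 350.4  12.6   7.8  78.1] [0.0075 0.0096]
[366. 113.] 355 [580.7 275.3  39.6  14.9 -14.7] [0.0102 0.0121]
[443. 158.] 107 [690.9 250.6  67.7  10.7 -84.1] [0.0077 0.009 ]
[320. 199.] 290 [565.  156.6  39.4  15.2 -39.2] [0.0102 0.012 ]
[293. 280.] 816 [568.9  33.5 120.   26.    9.7] [0.0111 0.028 ]
[544. 321.] 314 [915.5  93.9  31.3  15.6  71.3] [0.0187 0.0285]
[425. 376.] 762 [796.1 -45.4  92.8  16.   77.5] [0.0217 0.0292]
[282. 345.] 1940 [573.1   1.9 126.3 101.4   6.3]
```

View pics/w4.png

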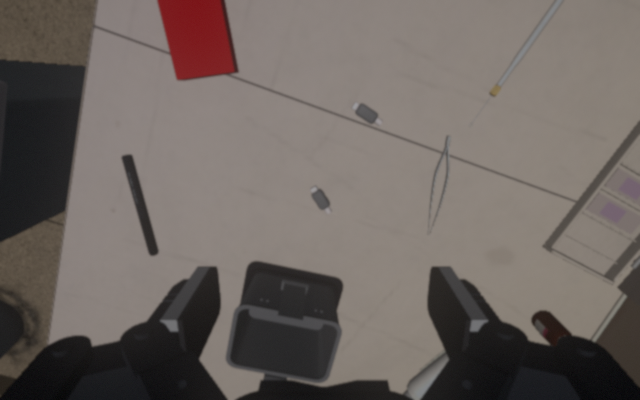

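Both lancets: A at (366,113), B at (320,199); tub at (285,340). Measured heights match (12 mm tops, rim 95 mm). Go for lancet A.

```bash
python3 -c "
from h import *
goto([.5807,.2753,.12],75.3)"
```

```text
yaw+ 0 shift [0.0489 0.0515 0.1991] turn [-0.001  0.    -0.977] j7 -0.35
yaw+ 180 shift [0.0489 0.0515 0.1991] turn [0.000e+00 2.000e-03 2.164e+00] j7 -0.35
```

```bash
python3 drive.py '[0.049,0.0515,0.1,0,0,-0.6,0.049,0.0515,0.1,0,0,-0.6,0.049,0.0515,0.1,0,0,-0.6,0.049,0.0515,0.1,0,0,-0.6]' 0.04 30 && python3 drive.py '[0,0,0.1,0,0,-0.377,0,0,0.1,0,0,-0.377,0,0,0.1,0,0,-0.377,0,0,0.1,0,0,-0.377]' ; python3 -c "
from h import *
goto([.5807,.2753,.022],75.3)"
```

```text
clock: 3.1
tcp_pos: [0.5806, 0.2734, 0.2152]
orientation: [-0.972, -2.983, 0.009]
contact_force: [-0.2, -0.7, 1.0]
grip_width: 0.0398
gripper_force: 0.0
clock: 3.5
tcp_pos: [0.5811, 0.272, 0.1172]
orientation: [-0.408, -3.112, 0.007]
contact_force: [0.4, 0.0, 0.3]
grip_width: 0.0402
gripper_force: 0.0
yaw+ 0 shift [0.0011 0.0035 0.0952] turn [-0.005 -0.002 -0.004] j7 0.32
yaw+ 180 shift [0.0011 0.0035 0.0952] turn [-3.000e-03  7.000e-03  3.138e+00] j7 0.32
```

```bash
python3 drive.py '[0.001,0.003,0.05,0,0,0,0.001,0.003,0.08,0,0,0,0.001,0.003,0.0955,0,0,0,0.001,0.003,0.0955,0,0,0]' && python3 drive.py '[0,0,0,0,0,0,0,0,0,0,0,0,0,0,0,0,0,0,0,0,0,0,0,0]' 0.0 30; python3 -c "
from h import *
a=np.radians(6.6);p=np.array([.5733,.0006])-.02*np.array([np.cos(a),np.sin(a)])
print(p);goto([*p,.18],6.6)"
```

```text
clock: 3.9
tcp_pos: [0.5805, 0.2778, 0.0231]
orientation: [-0.407, -3.114, 0.004]
contact_force: [0.9, 0.7, 0.3]
grip_width: 0.0398
gripper_force: 0.0
clock: 4.3
tcp_pos: [0.5818, 0.2806, 0.0266]
orientation: [0.403, 3.112, 0.003]
contact_force: [0.1, -0.8, 7.3]
grip_width: 0.0138
gripper_force: 31.3
[ 0.55343254 -0.00169874]
yaw+ 0 shift [-0.0449 -0.2799 -0.1539] turn [4.000e-03 1.000e-03 1.198e+00] j7 0.24
yaw+ 180 shift [-0.0449 -0.2799 -0.1539] turn [-0.002  0.004 -1.943] j7 0.24
```

```bash
python3 drive.py '[0,0,-0.05,0,0,0,-0.01,-0.04,-0.1,0,0,0.2,-0.02,-0.09,-0.14,0,0,0.35,-0.03,-0.13,-0.154,0,0,0.5,-0.03,-0.17,-0.154,0,0,0.65]' && python3 drive.py '[-0.01,-0.1,0,0,0,0.548,-0.01,-0.1,0,0,0,0.548,-0.01,-0.1,0,0,0,0.548,-0.01,-0.1,0,0,0,0.548]' ; python3 -c "
from h import *
goto([.5534,-.0017,.085],6.6)"
```

```text
clock: 4.8
tcp_pos: [0.5697, 0.1174, 0.1806]
orientation: [1.31, 2.85, 0.007]
contact_force: [0.3, -0.1, -0.3]
grip_width: 0.0135
gripper_force: 30.6
clock: 5.2
tcp_pos: [0.498, 0.0424, 0.1776]
orientation: [2.038, 2.388, -0.0]
contact_force: [1.9, 0.7, 0.1]
grip_width: 0.0138
gripper_force: 30.6
yaw+ 0 shift [-0.0521  0.0477  0.0928] turn [0.001 0.002 0.043] j7 -0.3
yaw+ 180 shift [-0.0521  0.0477  0.0928] turn [-3.000e-03  2.000e-03 -3.099e+00] j7 -0.3
```

```bash
python3 drive.py '[-0.052,0.0475,0,0,0,0.04,-0.052,0.0475,0,0,0,0.04,-0.052,0.0475,0.04,0,0,0.04,-0.052,0.0475,0.085,0,0,0.04,-0.052,0.0475,0.0925,0,0,0.04]' && python3 drive.py '[0,0,0,0,0,0,0,0,0,0,0,0,0,0,0,0,0,0]' 0.035;  python3 drive.py '[0,0,-0.05,0,0,0,0,0,-0.1,0,0,0]'; python3 -c "
from h import *
goto([.565,.1564,.12],51.5)"
```

```text
clock: 5.7
tcp_pos: [0.5512, 0.0004, 0.0807]
orientation: [-2.074, -2.353, 0.007]
contact_force: [-1.3, -0.5, -0.3]
grip_width: 0.0139
gripper_force: 30.6
clock: 6.0
tcp_pos: [0.5558, 0.0012, 0.0865]
orientation: [2.075, 2.355, 0.004]
contact_force: [-0.6, -0.1, -0.0]
grip_width: 0.0352
gripper_force: 0.0
clock: 6.2
tcp_pos: [0.5538, 0.001, 0.186]
orientation: [-2.076, -2.357, 0.001]
contact_force: [0.8, -0.3, -0.2]
grip_width: 0.0351
gripper_force: 0.0
yaw+ 0 shift [0.1527 0.0308 0.066 ] turn [-0.001 -0.001 -0.772] j7 -0.24
yaw+ 180 shift [0.1527 0.0308 0.066 ] turn [-1.000e-03  1.000e-03  2.369e+00] j7 -0.24
```

```bash
python3 drive.py '[0.153,0.031,0,0,0,-0.77,0.153,0.031,0,0,0,-0.77,0.153,0.031,0,0,0,-0.77,0.153,0.031,0,0,0,-0.77,0.153,0.031,0.04,0,0,-0.77]' 0.04 && python3 drive.py '[0,0,0,0,0,0,0,0,0,0,0,0]'; python3 -c "
from h import *
goto([.565,.1564,.027],51.5);snap('wrist','w5')
f=np.load('pics/w5.npz');X=cloud(f['d'],f);z=X[...,2]
n,L,s,c=cv2.connectedComponentsWithStats(((z>.0065)&(z<.03)).astype(np.uint8))
for i in range(1,n):
    q=rect(X,L==i)
    if abs(q[0]-565)<30 and abs(q[1]-156)<30 and s[i,4]>40:print(c[i],q)
"
```

```text
clock: 6.7
tcp_pos: [0.5697, 0.1621, 0.1508]
orientation: [1.051, 2.949, 0.014]
contact_force: [0.8, -0.1, -0.8]
grip_width: 0.0398
gripper_force: 0.0
clock: 6.9
tcp_pos: [0.5657, 0.156, 0.145]
orientation: [-1.076, -2.951, 0.001]
contact_force: [0.7, -0.1, 0.3]
grip_width: 0.0399
gripper_force: 0.0
yaw+ 0 shift [ 8.00e-04 -1.00e-04  1.18e-01] turn [-0.001 -0.    -0.027] j7 0.1
yaw+ 180 shift [ 8.00e-04 -1.00e-04  1.18e-01] turn [-0.000e+00  1.000e-03  3.114e+00] j7 0.1
[322.58422939 190.40979689] [564.6 156.3  40.   15.3 -37.7]
```

```bash
python3 drive.py '[0,0,0.05,0,0,-0.02,0,0,0.09,0,0,-0.02,0,0,0.118,0,0,-0.02,0,0,0.118,0,0,-0.02]' && python3 drive.py '[0,0,0,0,0,0,0,0,0,0,0,0,0,0,0,0,0,0,0,0,0,0,0,0]' 0.0 30;python3 drive.py '[0,0,-0.05,0,0,0,0,0,-0.1,0,0,0,0,0,-0.15,0,0,0,0,0,-0.155,0,0,0]'; python3 -c "
from h import *
a=np.radians(6.6);p=np.array([.5733,.0006])+.012*np.array([np.cos(a),np.sin(a)])
print(p);goto([*p,.18],6.6)"
```

```text
clock: 7.35
tcp_pos: [0.5647, 0.1551, 0.0246]
orientation: [-1.044, -2.96, 0.005]
contact_force: [-0.4, -0.3, 0.4]
grip_width: 0.0401
gripper_force: 0.0
clock: 7.75
tcp_pos: [0.5677, 0.1572, 0.0288]
orientation: [1.04, 2.961, 0.004]
contact_force: [-1.2, -0.8, 8.8]
grip_width: 0.0129
gripper_force: 29.9
clock: 8.15
tcp_pos: [0.5692, 0.1588, 0.1891]
orientation: [1.037, 2.955, 0.011]
contact_force: [0.4, 0.7, 0.2]
grip_width: 0.0133
gripper_force: 29.2
[0.58522047 0.00197925]
yaw+ 0 shift [-0.1104 -0.1125  0.0088] turn [0.012 0.003 0.78 ] j7 0.15
yaw+ 180 shift [-0.1104 -0.1125  0.0088] turn [-0.004  0.016 -2.361] j7 0.15
```

```bash
python3 drive.py '[-0.11,-0.113,0,0,0,0.78,-0.11,-0.113,0,0,0,0.78,-0.11,-0.113,0,0,0,0.78,-0.11,-0.113,0,0,0,0.78,-0.11,-0.113,0,0,0,0.78]' && python3 drive.py '[0,0,0,0,0,0,0,0,0,0,0,0]'; python3 -c "
from h import *
goto([.5852,.002,.085],6.6)"
```

```text
clock: 8.65
tcp_pos: [0.5813, -0.0044, 0.1815]
orientation: [2.067, 2.364, -0.001]
contact_force: [0.4, -0.6, 0.2]
grip_width: 0.013
gripper_force: 29.3
clock: 8.85
tcp_pos: [0.5811, 0.0001, 0.1816]
orientation: [2.047, 2.382, 0.001]
contact_force: [-0.7, 1.0, 0.9]
grip_width: 0.0131
gripper_force: 29.3
yaw+ 0 shift [0.0013 0.0043 0.0966] turn [0.001 0.    0.036] j7 -0.23
yaw+ 180 shift [0.0013 0.0043 0.0966] turn [-0.000e+00  1.000e-03 -3.106e+00] j7 -0.23
```

```bash
python3 drive.py '[0,0.004,0.05,0,0,0.03,0,0.004,0.085,0,0,0.03,0,0.004,0.0965,0,0,0.03,0,0.004,0.0965,0,0,0.03]' && python3 drive.py '[0,0,0,0,0,0,0,0,0,0,0,0,0,0,0,0,0,0]' 0.035;  python3 drive.py '[0,0,-0.05,0,0,0,0,0,-0.1,0,0,0,0,0,-0.15,0,0,0,0.05,0,-0.2,0,0,0,0.07,0,-0.21,0,0,0]'; python3 -c "
from h import *
snap('wrist','w6')
goto([.5348,-.3725,.14],96.7)"
```

```text
clock: 9.25
tcp_pos: [0.5839, 0.0007, 0.0833]
orientation: [-2.084, -2.347, 0.003]
contact_force: [1.2, 0.3, 0.7]
grip_width: 0.0133
gripper_force: 29.3
clock: 9.55
tcp_pos: [0.5861, 0.0002, 0.0863]
orientation: [2.087, 2.345, 0.003]
contact_force: [0.1, 0.6, -0.2]
grip_width: 0.0348
gripper_force: 0.0
clock: 10.05
tcp_pos: [0.5779, 0.0698, 0.2991]
orientation: [2.089, 2.34, 0.006]
contact_force: [0.7, 0.2, 0.7]
grip_width: 0.035
gripper_force: 0.0
yaw+ 0 shift [-0.4436 -0.0998  0.1601] turn [ 0.012  0.005 -1.565] j7 -0.32
yaw+ 180 shift [-0.4436 -0.0998  0.1601] turn [ 0.005 -0.012  1.577] j7 -0.32
```

View pics/w6.png

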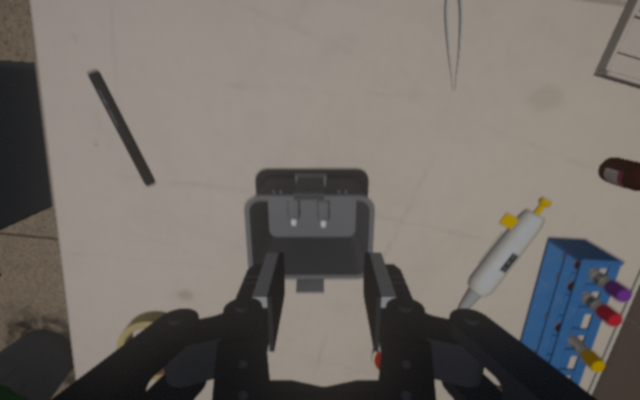

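Both lancets are in the tub ((294,212) and (323,212)); tub rim centre (310,237), clips (311,182), (310,285).

```bash
python3 - <<'E'
from h import *
f=np.load("pics/w6.npz");X=cloud(f["d"],f);z=X[...,2]
print("lancet z",[(u,v,X[v,u].round(3)) for u,v in((294,200),(294,210),(294,222),(323,205),(323,215),(323,224),(308,215))])
m=np.zeros(z.shape,bool);m[160:296,240:380]=1
for lo,hi in((.09,.1),(.103,.13)):
    k=m&(z>lo)&(z<hi);print(k.sum(),rect(X,k))
# clip heads separately, rim ends along tub x
a=np.radians(6.6);e=np.array([np.cos(a),np.sin(a)]);n=np.array([-e[1],e[0]])
q=(X[...,:2]-[.5733,.0006]);s=q@e;t=q@n
k=m&(z>.105)&(z<.13)
for g in(1,-1):
    h=k&(t*g>0);print("clip",g,h.sum(),np.percentile(s[h],[2,50,98]).round(4),np.percentile(t[h],[2,50,98]).round(4),X[h][:,:2].mean(0))
k=m&(z>.09)&(z<.1)
for sel,nm,v in((abs(t)<.03,"x",s),(abs(s)<.058,"y",t)):
  for g in(1,-1):
    h=k&sel&(v*g>.03);h&=(abs(s)>.018) if nm=="y" else True;print(nm,g,h.sum(),np.percentile(v[h],[2,50,98]).round(4))
E
```

```text
lancet z [(294, 200, array([0.555, 0.041, 0.1  ])), (294, 210, array([0.552, 0.003, 0.02 ])), (294, 222, array([ 0.554, -0.013,  0.018])), (323, 205, array([0.586, 0.013, 0.021])), (323, 215, array([0.587, 0.   , 0.02 ])), (323, 224, array([ 0.588, -0.012,  0.017])), (308, 215, array([ 0.569, -0.006,  0.009]))]
1775 [572.8   2.2 126.1  98.9   6.1]
454 [ 5.730e+02  1.000e-01  1.028e+02  2.730e+01 -8.340e+01]
clip 1 146 [-0.0133  0.0001  0.0133] [0.0465 0.0499 0.0509] [0.56757311 0.04949644]
clip -1 194 [-0.0138 -0.0003  0.0131] [-0.0513 -0.0487 -0.046 ] [ 0.5786097  -0.04788842]
x 1 230 [0.0578 0.0602 0.0627]
x -1 324 [-0.0631 -0.0602 -0.0579]
y 1 470 [0.0341 0.0417 0.0442]
y -1 272 [-0.0451 -0.0415 -0.0387]
```

```bash
python3 drive.py '[-0.23,-0.05,0.05,0,0,0.75,-0.23,-0.05,0.05,0,0,0.75,-0.23,-0.05,0.05,0,0,0.75,-0.23,-0.05,0.05,0,0,0.75,-0.23,-0.05,0.05,0,0,0.75]' 0.05; python3 -c "
from h import *
goto([.5348,-.3725,.16],96.7)"
```

```text
clock: 10.6
tcp_pos: [0.553, -0.1679, 0.2449]
orientation: [2.807, 1.407, 0.0]
contact_force: [-0.7, 0.7, 0.1]
grip_width: 0.0502
gripper_force: 0.0
yaw+ 0 shift [-0.1747  0.1078  0.0852] turn [-0.00e+00  2.00e-03 -2.33e+00] j7 -0.6
yaw+ 180 shift [-0.1747  0.1078  0.0852] turn [0.002 0.    0.812] j7 -0.6
```

```bash
python3 drive.py '[-0.175,0.108,0.085,0,0,0.812,-0.175,0.108,0.085,0,0,0.812,-0.175,0.108,0.085,0,0,0.812,-0.175,0.108,0.085,0,0,0.812,-0.175,0.108,0.085,0,0,0.812]'; python3 drive.py '[0,0,0,0,0,0.062,0,0,0,0,0,0.062,0,0,0,0,0,0.062]'; python3 - <<'E'
from h import *
goto([.5348,-.3725,.043],96.7)
snap('wrist','w7')
f=np.load("pics/w7.npz");X=cloud(f["d"],f);z=X[...,2];m=(abs(X[...,0]-.535)<.09)&(abs(X[...,1]+.373)<.09)
for lo,hi in((.008,.06),(.04,.058)):
    k=m&(z>lo)&(z<hi);print(k.sum(),rect(X,k))
E
```

```text
clock: 11.1
tcp_pos: [0.5344, -0.375, 0.1583]
orientation: [3.128, 0.275, -0.003]
contact_force: [-0.2, -0.4, -0.0]
grip_width: 0.05
gripper_force: 0.0
clock: 11.4
tcp_pos: [0.5378, -0.3689, 0.1603]
orientation: [3.135, 0.201, 0.002]
contact_force: [0.7, 1.2, -0.0]
grip_width: 0.0499
gripper_force: 0.0
yaw+ 0 shift [-0.0036  0.0032  0.1173] turn [ 2.000e-03  0.000e+00 -3.131e+00] j7 -1.03
yaw+ 180 shift [-0.0036  0.0032  0.1173] turn [ 0.    -0.001  0.011] j7 -1.03
18165 [ 534.5 -373.3  128.6   92.2    6.5]
1641 [ 535.6 -373.3   58.8   14.     6.3]
```

```bash
python3 drive.py '[-0.003,0.003,0.05,0,0,0.011,-0.003,0.003,0.09,0,0,0.011,-0.003,0.003,0.117,0,0,0.011,-0.003,0.003,0.117,0,0,0.011]' && python3 drive.py '[0,0,0,0,0,0,0,0,0,0,0,0,0,0,0,0,0,0,0,0,0,0,0,0]' 0.0 80;python3 -c "
from h import *
goto([.5348,-.3725,.043],96.7)"
```

```text
clock: 11.85
tcp_pos: [0.5325, -0.3705, 0.0391]
orientation: [-3.132, -0.183, 0.009]
contact_force: [0.7, -0.4, -0.5]
grip_width: 0.0498
gripper_force: 0.0
clock: 12.25
tcp_pos: [0.5363, -0.3738, 0.0453]
orientation: [3.134, 0.179, 0.006]
contact_force: [-0.9, 0.6, 6.1]
grip_width: 0.0129
gripper_force: 79.0
yaw+ 0 shift [-0.0013 -0.0014  0.0023] turn [-0.006 -0.004  3.139] j7 -1.06
yaw+ 180 shift [-0.0013 -0.0014  0.0023] turn [ 0.003 -0.004 -0.003] j7 -1.06
```

Gripped. Lift and carry toward the tub.

```bash
python3 drive.py '[0,0,-0.04,0,0,0,0,0,-0.08,0,0,0,0,0,-0.12,0,0,0,0,0,-0.17,0,0,0,0,0,-0.18,0,0,0]' ;python3 -c "
from h import *
goto([.5731,.0004,.22],96.6)"
```

```text
clock: 12.75
tcp_pos: [0.5376, -0.3746, 0.2306]
orientation: [3.13, 0.178, 0.016]
contact_force: [0.6, -0.1, 0.5]
grip_width: 0.0126
gripper_force: 78.3
yaw+ 0 shift [ 0.0777 -0.3686  0.0087] turn [-0.015 -0.012  3.14 ] j7 -1.02
yaw+ 180 shift [ 0.0777 -0.3686  0.0087] turn [ 0.007 -0.01  -0.002] j7 -1.02
```

```bash
python3 drive.py '[0.008,-0.035,0,0,0,0,0.016,-0.075,0,0,0,0,0.025,-0.12,0,0,0,0,0.033,-0.16,0,0,0,0,0.042,-0.2,0,0,0,0]'; python3 drive.py '[0.008,-0.04,0,0,0,0,0.016,-0.08,0,0,0,0,0.025,-0.12,0,0,0,0,0.032,-0.15,0,0,0,0,0.035,-0.165,0,0,0,0]'; python3 drive.py '[0,0,0,0,0,0,0,0,0,0,0,0,0,0,0,0,0,0]'; python3 - <<'E'
from h import *
print(r.get_obs()["orientation"]);goto([.5731,.0004,.22],96.6)
p,X,v=snap('wrist','w8');s,Y,v2=snap('scene','s8')
z=X[...,2];k=(z>.15)&(z<.26)&(abs(X[...,0]-.573)<.09)&(abs(X[...,1])<.09);print(k.sum(),rect(X,k))
print(np.histogram(z[k],bins=12))
cv2.imwrite("pics/s8c.png",np.hstack([cv2.resize(s[120:260,220:360],(400,400)),cv2.resize(p,(400,250)) if 0 else cv2.resize(p[100:400,120:520],(400,400))]))
E
```

```text
clock: 13.25
tcp_pos: [0.5534, -0.1677, 0.2232]
orientation: [3.136, 0.179, 0.001]
contact_force: [1.1, -0.4, -0.1]
grip_width: 0.0125
gripper_force: 78.3
clock: 13.75
tcp_pos: [0.5698, 0.0022, 0.2232]
orientation: [-3.135, -0.186, -0.002]
contact_force: [0.1, 0.8, -1.0]
grip_width: 0.0127
gripper_force: 78.3
clock: 14.05
tcp_pos: [0.5695, -0.0043, 0.2225]
orientation: [3.136, 0.173, -0.001]
contact_force: [0.6, -0.2, -1.7]
grip_width: 0.0127
gripper_force: 78.3
[ 3.13552448e+00  1.73160669e-01 -6.43791595e-04]
yaw+ 0 shift [ 0.004  -0.0043  0.0025] turn [ 1.000e-03 -2.000e-03  3.137e+00] j7 -1.68
yaw+ 180 shift [ 0.004  -0.0043  0.0025] turn [ 0.001  0.    -0.005] j7 -1.68
48430 [568.2  -4.4 127.7  92.6   6.4]
(array([19060, 10731,   147,   401,   589,   712,  5210,   634,  1002,
        1000,  2559,  6385]), array([0.18862927, 0.19457678, 0.20052429, 0.2064718 , 0.21241932,
       0.21836683, 0.22431434, 0.23026185, 0.23620936, 0.24215688,
       0.24810439, 0.2540519 , 0.25999941]))
```

View pics/s8c.png

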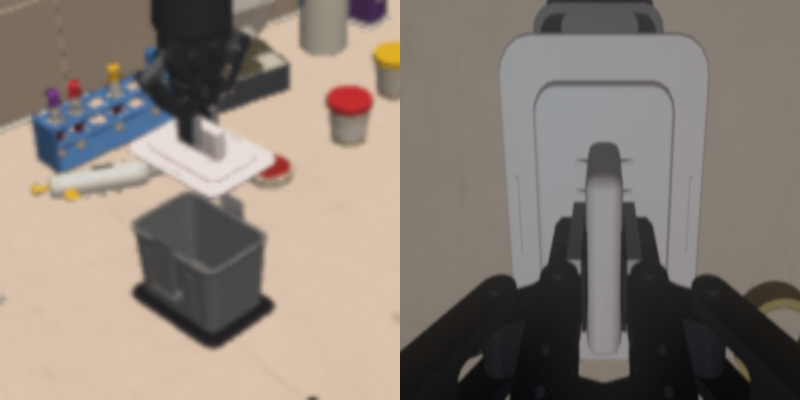

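Lid held level over the tub; panel and bar look square between the fingers. Check tilt and offset numerically.

```bash
cat > lid.py <<'E'
from h import *
import sys
X=None
o=r.get_obs();p,X,v=snap('wrist',sys.argv[1]);z=X[...,2];t=o["tcp_pos"]
m=(abs(X[...,0]-t[0])<.09)&(abs(X[...,1]-t[1])<.09)
k=m&(z>t[2]-.040)&(z<t[2]+.03)
R=rect(X,k);print("lid rect",R)
a=np.radians(R[4]);q=X[...,:2]-R[:2]/1000;s=q@[np.cos(a),np.sin(a)];w=q@[-np.sin(a),np.cos(a)]
f=k&(abs(z-t[2]+.028)<.008)&((abs(w)>.0415)|(abs(s)>.0585))
A=np.c_[s[f],w[f],np.ones(f.sum())];c=np.linalg.lstsq(A,z[f],rcond=None)[0];print("flange slope x,y, z",c.round(4),f.sum(),"tcp",t.round(4))
d=np.array([.5731,.0004])-R[:2]/1000;print("shift tool",tool([*d,0]).round(4))
E
python3 drive.py '[0.0045,-0.005,0,0,0,0,0.0045,-0.005,0,0,0,0,0.0045,-0.005,0,0,0,0]'; python3 lid.py w9
```

```text
clock: 14.45
tcp_pos: [0.5738, 0.0041, 0.2226]
orientation: [-3.136, -0.179, -0.0]
contact_force: [0.7, 0.6, -0.3]
grip_width: 0.0124
gripper_force: 78.3
lid rect [572.1   4.  128.3  92.5   6.5]
flange slope x,y, z [-0.0026  0.0017  0.1914] 5893 tcp [0.5738 0.0041 0.2226]
shift tool [ 0.0006  0.0037 -0.    ]
```

```bash
python3 drive.py '[0,0,0,0,0,0,0,0,0,0,0,0,0,0,0,0,0,0]'; python3 lid.py w10;python3 lid.py w11;python3 lid.py w12
```

```text
clock: 14.8
tcp_pos: [0.5736, 0.0039, 0.2226]
orientation: [3.136, 0.179, -0.0]
contact_force: [1.0, -0.2, -1.1]
grip_width: 0.0122
gripper_force: 78.3
lid rect [572.    3.8 128.1  92.5   6.6]
flange slope x,y, z [-0.0025  0.0012  0.1914] 5861 tcp [0.5736 0.0039 0.2226]
shift tool [0.0007 0.0035 0.    ]
lid rect [572.2   3.8 127.8  92.5   6.5]
flange slope x,y, z [-0.0029  0.0013  0.1914] 5746 tcp [0.5736 0.0039 0.2226]
shift tool [0.0005 0.0035 0.    ]
lid rect [572.1   3.9 128.   92.6   6.5]
flange slope x,y, z [-0.0026  0.0015  0.1914] 5776 tcp [0.5736 0.0039 0.2226]
shift tool [0.0006 0.0036 0.    ]
```

```bash
python3 drive.py '[0.0006,0.0036,0.02,0,0,0,0.0006,0.0036,0.04,0,0,0,0.0006,0.0036,0.05,0,0,0,0.0006,0.0036,0.05,0,0,0,0.0006,0.0036,0.05,0,0,0]'; python3 lid.py w13
```

```text
clock: 15.45
tcp_pos: [0.5749, 0.0006, 0.1731]
orientation: [-3.136, -0.179, -0.001]
contact_force: [-0.1, 0.7, -1.6]
grip_width: 0.0126
gripper_force: 78.3
lid rect [5.734e+02 5.000e-01 1.281e+02 9.260e+01 6.500e+00]
flange slope x,y, z [-0.002   0.0021  0.1419] 5835 tcp [0.5749 0.0006 0.1731]
shift tool [-0.0003  0.0001 -0.    ]
```

```bash
python3 drive.py '[0,0,0.015,0,0,0,0,0,0.025,0,0,0,0,0,0.03,0,0,0,0,0,0.03,0,0,0]' - 110; python3 lid.py w14
```

```text
clock: 15.9
tcp_pos: [0.5738, 0.0004, 0.1414]
orientation: [-3.136, -0.179, 0.004]
contact_force: [0.7, 0.1, -0.7]
grip_width: 0.0121
gripper_force: 109.7
lid rect [ 5.724e+02 -2.000e-01  1.279e+02  1.024e+02  6.700e+00]
flange slope x,y, z [0.0008 0.0032 0.1097] 6879 tcp [5.738e-01 4.000e-04 1.414e-01]
shift tool [ 0.0008 -0.0005 -0.    ]
```

```bash
python3 drive.py '[0,0,0.002,0,0,0,0,0,0.004,0,0,0,0,0,0.005,0,0,0]'; python3 drive.py '[0,0,0.0015,0,0,0,0,0,0.003,0,0,0,0,0,0.003,0,0,0]'
```

```text
clock: 16.25
tcp_pos: [0.5749, 0.0003, 0.1378]
orientation: [3.136, 0.178, 0.001]
contact_force: [0.0, -0.4, 1.9]
grip_width: 0.0114
gripper_force: 110.2
clock: 16.55
tcp_pos: [0.5754, 0.0004, 0.1355]
orientation: [3.136, 0.178, 0.003]
contact_force: [-0.3, -1.0, 4.8]
grip_width: 0.0123
gripper_force: 111.2
```

```bash
for i in 1 2; do python3 drive.py '[0,0,0.0015,0,0,0,0,0,0.003,0,0,0,0,0,0.003,0,0,0]'; done
```

```text
clock: 16.85
tcp_pos: [0.5756, 0.0004, 0.1322]
orientation: [3.136, 0.178, 0.004]
contact_force: [2.6, -0.3, 1.7]
grip_width: 0.0122
gripper_force: 110.5
clock: 17.15
tcp_pos: [0.5742, 0.0005, 0.1284]
orientation: [3.136, 0.179, -0.001]
contact_force: [-0.1, 0.0, 2.8]
grip_width: 0.0119
gripper_force: 110.9
```

```bash
for i in 1 2; do python3 drive.py '[0,0,0.001,0,0,0,0,0,0.002,0,0,0,0,0,0.002,0,0,0]'; done; python3 lid.py w15
```

```text
clock: 17.45
tcp_pos: [0.5742, 0.0004, 0.1283]
orientation: [3.136, 0.178, -0.001]
contact_force: [-7.5, -1.0, 20.5]
grip_width: 0.0118
gripper_force: 113.4
clock: 17.75
tcp_pos: [0.5742, 0.0005, 0.1283]
orientation: [3.135, 0.178, -0.001]
contact_force: [-13.6, -1.5, 36.9]
grip_width: 0.0117
gripper_force: 115.9
lid rect [ 5.727e+02 -1.000e-01  1.282e+02  1.026e+02  6.600e+00]
flange slope x,y, z [-0.0468 -0.001   0.1003] 7624 tcp [5.742e-01 5.000e-04 1.283e-01]
shift tool [ 0.0005 -0.0005 -0.    ]
```

```bash
python3 - <<'E'
from h import *
s,Y,_=snap('scene','s16')
for n in("w14","w15"):
    f=np.load(f"pics/{n}.npz");X=cloud(f["d"],f);z=X[...,2];a=np.radians(6.6)
    q=X[...,:2]-[.5728,.0002];u=q@[np.cos(a),np.sin(a)];w=q@[-np.sin(a),np.cos(a)]
    for lab,m in(("+x",(u>.0575)&(u<.062)&(abs(w)<.035)),("-x",(u<-.0575)&(u>-.062)&(abs(w)<.035)),("+y+x",(w>.040)&(w<.044)&(u>.03)&(u<.05)),("+y-x",(w>.040)&(w<.044)&(u<-.03)&(u>-.05)),("-y+x",(w<-.040)&(w>-.044)&(u>.03)&(u<.05)),("-y-x",(w<-.040)&(w>-.044)&(u<-.03)&(u>-.05)),("clip+",(w>.046)&(abs(u)<.012)),("clip-",(w<-.046)&(abs(u)<.012))):
        m&=(z>.08)&(z<.125)
        print(n,lab,m.sum(),np.percentile(z[m],[10,50,90]).round(4) if m.any() else "", np.percentile(w[m],[5,95]).round(4) if m.any() else "")
p=np.load("pics/w15.npz")["p"]
cv2.imwrite("pics/c16.png",np.hstack([cv2.resize(s[150:270,230:350],(400,400),interpolation=cv2.INTER_CUBIC),cv2.resize(p[100:400,120:520],(400,400))]))
E
```

```text
w14 +x 1715 [0.1091 0.1099 0.1107] [-0.0315  0.0314]
w14 -x 157 [0.1099 0.1105 0.1112] [-0.0118  0.0121]
w14 +y+x 403 [0.1093 0.11   0.1107] [0.0402 0.0437]
w14 +y-x 7 [0.1098 0.1102 0.1105] [0.0406 0.0428]
w14 -y+x 394 [0.1092 0.1099 0.1106] [-0.0438 -0.0401]
w14 -y-x 7 [0.1097 0.1098 0.1103] [-0.0428 -0.0405]
w14 clip+ 461 [0.107  0.1091 0.1104] [0.047  0.0504]
w14 clip- 540 [0.106  0.1085 0.1103] [-0.051  -0.0472]
w15 +x 1774 [0.0964 0.0972 0.098 ] [-0.0314  0.0314]
w15 -x 157 [0.0965 0.0972 0.0977] [-0.0117  0.012 ]
w15 +y+x 399 [0.0965 0.0971 0.098 ] [0.0402 0.0437]
w15 +y-x 2 [0.0971 0.0972 0.0973] [0.0425 0.0429]
w15 -y+x 397 [0.0964 0.0972 0.098 ] [-0.0438 -0.0402]
w15 -y-x 1 [0.0963 0.0963 0.0963] [-0.0424 -0.0424]
w15 clip+ 675 [0.1056 0.1083 0.1103] [0.0462 0.0503]
w15 clip- 784 [0.1048 0.1078 0.1102] [-0.051  -0.0462]
```

View pics/c16.png

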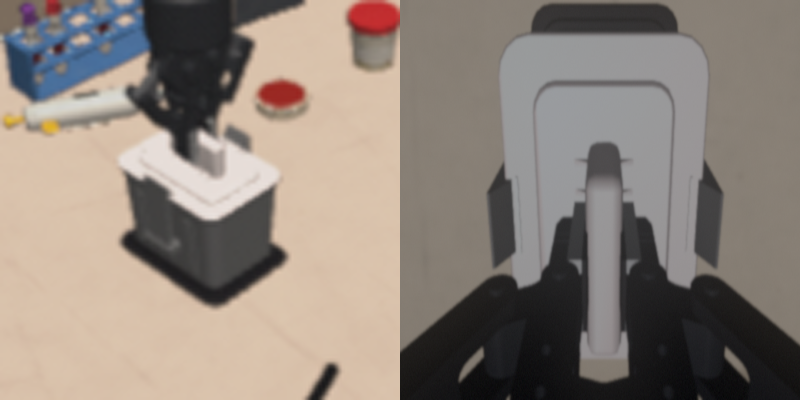

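Lid is level (flange top 97.2 mm at all sides, rim + 3 mm), both clips over its edge at (500,220) and (708,220). Ease the push to roughly 15–20 N.

```bash
python3 drive.py '[0,0,-0.001,0,0,0,0,0,-0.002,0,0,0,0,0,-0.002,0,0,0]'; python3 drive.py '[0,0,0,0,0,0,0,0,0,0,0,0,0,0,0,0,0,0,0,0,0,0,0,0,0,0,0,0,0,0]'
```

```text
clock: 18.15
tcp_pos: [0.5742, 0.0005, 0.1283]
orientation: [3.136, 0.179, -0.001]
contact_force: [-7.3, -0.9, 19.3]
grip_width: 0.0122
gripper_force: 113.0
clock: 18.65
tcp_pos: [0.5742, 0.0005, 0.1283]
orientation: [3.136, 0.179, -0.001]
contact_force: [-6.9, -0.7, 20.8]
grip_width: 0.012
gripper_force: 113.0
```

Steady 20 N push, lid home.

```bash
python3 -c "
from bench import r, eyes
print(r.hand_in())"
```

```text
the job is handed in; nothing more can be done
None
```

Job handed in: both lancets are in the tub, and the lid is home and level on the rim with both clips snapped over its edge. The gripper is still on the lid, pushing down with a steady 20 N or so, about 2 kg.

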